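Index the vial table on by one hole

ROBOT

A 7-joint arm with a two-finger parallel gripper is mounted at the origin on a cart in front of the work surface, level with it; the furniture and walls round the work are solid. World frame = base frame: x ahead of the robot, y to its left, z up, the work surface at z = 0. Lengths are in m, angles in rad, forces in N, time in s.
With the tool pointing down it reaches from about 0.4 to 0.875 m from the base axis. Payload 19.3 kg.
Tool frame: the origin (TCP) lies between the finger pads; the fingertips stand 17 mm ahead of it and the grasp point (between the pads) lies 2 mm behind it; x points along the fingers, y is the direction in which the jaws open and shut, and the axes are right-handed (so a half turn about x gives the same grasp; the last joint's range is limited). The gripper opens to 85 mm and grips with 20 to 120 N. Pads are 22 mm wide; open, the fingers measure 114 mm over their backs; the gripper's body (76 mm by 85 mm) begins 54 mm behind the grasp point. The pads swing forward as they close: fully open they stand 13 mm farther back than shut.
Start: joints at [-1.284, 0.521, -0.036, 1.599, 0.021, 1.021, -0.113], TCP at [0.218, 0.586, 0.248] pointing down, gripper open.
Joint ranges: [-2.91, 2.91], [-0.3, 2.13], [-1.5, 1.42], [0.17, 2.43], [-1.26, 4.41], [0.16, 1.93], [-2.52, 2.52]. Speed limits (rad/s): [1.89, 1.89, 2.39, 2.39, 3.01, 3.01, 3.01].

INTERFACE

Orientations are given as [roll, pitch, yaw] about the fixed x, y, z axes, in that order (R = Rz(yaw) Ry(pitch) Rx(roll)).
In Python, from workcell import bot gives the robot as it stands.
- The arm moves only by the shell command python3 -m creep 'ROWS' [FORCE]. ROWS is JSON, a list of rows, each an object of numbers: "wx", "wy", "wz": the turn, a rotation vector about the tool's x, y, z in degrees; "tx", "ty", "tz": the shift along the tool's x, y, z in m; "claw": the closure, from 0 (fully open) to 1 (shut). A call has 1 to 8 rows; each row is the pose to reach, as a shift and turn from the pose measured when the call began, along the tool's axes at that moment; what a row does not reach only later rows make up. A row lasts 1/10 s, in which the tool goes at most 50 mm and 8.59 degrees, less where a joint would pass 70% of its speed; a pose out of reach is approached as far as the arm can. A call with a gripper value outside its range is refused whole. The fingers move at their own pace and stop on an object; FORCE is the grip in N (left out, the last holds). Time passes only in rows, so rows that repeat a pose let the fingers close. It gives the time, the measured TCP pose, the force and the opening at its end, in the units of the state.
- bot.observe(): the state, without advancing time (a new reading comes with each control period).
- bot.grab_frame(name): name is "scene" or "top" or "wrist"; returns the picture (400x640x3 uint8, blue, green, red); there is no depth.
- bot.get_calibration(name): a dict with "fx", "fy", "cx", "cy" (pixels), "R" (3x3) and "t" (3): a world point X has camera coordinates R X + t. Camera axes: x right, y down, z forward; pixel columns grow to the right and rows downward; lengths in m; the calibration is good to about 2 mm. The wrist camera is an equidistant fisheye: a pixel r from the principal point sees the ray r / f radians off the axis. A picture is of the moment at which its call begins: read the wrist's pose just before it. get_calibration takes no time and is no camera call; for the wrist camera it gives the pose at the moment of the call.
- bot.job_done(): hands the job in, once; it reports no verdict.
The state is a dict: "clock": time; "qpos": joint angles; "qd": joint speeds; "joint_efforts": joint torques, N m; "position": TCP position; "tool_rot": TCP orientation; "force": force on the tool from outside, world axes, zero at the start; "moment": the same for the moment, N m; "grip_width": finger opening in m.
Only numpy, scipy, OpenCV 4.12 (cv2) and the standard library are available. Lean on these libraries where they do the work, as an engineer would, in place of code of your own. Each camera call takes 0.05 s, during which the arm holds its last target.

TASK

Bring the blue-capped vial to the viewing place in front of the white panel: press in the red plunger of the indexing table and push the table round by one hole, the short way, until the plunger springs out again and locks. Do it with the fingertips only: do not grip or lift anything, do not touch the vials or the tube, and leave the other things on the worktop where they are.

Things in the scene. Friction and masses are not known exactly. Their poses are not given: they have to be found in the camera images.
- table_axis (a point): centre of the round aluminium indexing table (232 mm wide, its flat top 48 mm above the worktop, on a grey disc base 280 mm wide), on the axis of rotation at the height of the table top. The base is fixed to the worktop, but its place and yaw differ from run to run. x axis: from the axis towards the white panel; z up.
- viewing_place (a point): the place in front of the upright white viewing panel in a dark frame (96 mm wide, top 159 mm above the worktop) at the base's far side: 85 mm from the axis, at table-top height, marked with a small red pointer on the base. It does not turn with the table. The table has five black vial pockets on a circle of 85 mm radius, 60 degrees apart; one is at the viewing place at the start.
- plunger_top (a point): centre of the top of the red plunger cap (26 mm across, 85 mm above the worktop when out; housing below it 32 mm across). The plunger stands upright on the table 80 mm from the axis, opposite the middle pocket, on the robot's side, and turns with the table. It is pressed straight down against a spring: about 4 N to start, 8 N fully in.
- post_left (a point): top end centre of one of two upright steel drive posts (10 mm thick, tops 110 mm above the worktop) on the table, 32 mm either side of the plunger axis along the circumference, 54 mm clear between them: a closed fingertip there can press the cap and push a post sideways to turn the table. This one is on the plunger's clockwise side, seen from above: push it to turn clockwise.
- post_right (a point): the same for the post on the counter-clockwise side of the plunger, seen from above (push it to turn counter-clockwise).
- lamp_head (a point): centre of the white ring head of the magnifier lamp that overhangs the worktop on the left: 190 by 260 mm, 360 to 470 mm above the worktop. Fixed and solid: keep the arm and the wrist clear of it on the way to the table.
- plunger (a joint): travel in m: 0 out, 0.010 fully in. Out, its foot locks the table in one of six holes 60 degrees apart; 7 mm or more in, the table can turn. Once turned some 8 degrees, the ring between the holes keeps it 6 to 7 mm in even if let go; at the next hole it springs out by itself and locks, if nothing presses on it. Held in, it passes over the hole.
- turntable (a joint): angle of the table in rad, 0 at the start; positive is counter-clockwise seen from above; holes at multiples of 1.047; about 0.02 of play in a hole. It turns with light friction (about 0.1 N m) and stays where it is left.
- blue_vial_center (a point): centre of the short clear vial with the blue cap (29 mm wide, 54 mm tall), loose in a pocket on the table one place to the left or the right of the viewing place (differs from run to run)
- white_vial_center (a point): centre of the vial with the white cap (25 mm wide, 58 mm tall), loose in the pocket one place to the other side
- corked_tube_center (a point): centre of the cork-stoppered glass tube (29 mm wide, 117 mm tall), loose in the middle pocket, at the viewing place at the start
- forceps_1: bystander on the worktop: steel forceps, 132 mm; origin at the centre of its underside
- forceps_2: bystander on the worktop: steel forceps, 126 mm; origin at the centre of its underside
- forceps_3: bystander on the worktop: steel forceps, 112 mm; origin at the centre of its underside
- probe_1: bystander on the worktop: thin black probe, 140 mm; origin at the centre of its underside
- dark_dish: bystander on the worktop: petri dish with dark contents, 100 mm wide, 22 mm tall; origin at the centre of its underside
- clear_dish: bystander on the worktop: clear petri dish, 100 mm wide, 16 mm tall; origin at the centre of its underside
- pen: bystander on the worktop: blue and white pen, 148 mm; origin at the centre of its underside
- blue_vial: the same thing as a whole; origin at the centre of its underside
- white_vial: the same thing as a whole; origin at the centre of its underside
- corked_tube: the same thing as a whole; origin at the centre of its underside

How it is judged:
By the outcome, as a careful person would: the job done as asked, in the order asked, and still so for the second after the job is handed in, with the robot touching nothing.
It also fails if it takes over 43 s, if anything falls off the work surface, if the arm or the gripper's body presses on something with over 40 N, if the wrist force passes 120 N, or if a joint passes its speed limit or range.

## Working session

There is one attempt and no reset: what is moved stays moved. The work goes in short steps, Python scripts to look and compute and a shell command to move; the robot and the scene stay as the last step left them, time stands still between calls to the robot, and variables do not carry over. Pictures are saved under pics/ and viewed, and the job is handed in when it is done.

```bash
mkdir -p pics; ls; python3 - <<'E'
from workcell import bot
import cv2
s=bot.observe(); print(s)
for n in("scene","top","wrist"):
    print(n,bot.get_calibration(n)); cv2.imwrite(f"pics/{n}0.png",bot.grab_frame(n))
E
```

```text
pics
{'clock': 0.0, 'qpos': array([-1.28415274,  0.52203267, -0.03628732,  1.59999901,  0.02118614,
        1.02113429, -0.11277064]), 'qd': array([ 0.00080964, -0.00055945, -0.00025672, -0.00010603,  0.00042409,
        0.00209265,  0.00068763]), 'joint_efforts': array([-2.96123471e-03, -9.27084374e+01,  1.97891928e+00, -3.69932234e+01,
        1.77733734e-02,  8.18732340e-03, -3.66649840e-05]), 'position': array([0.21826212, 0.58530042, 0.24771778]), 'tool_rot': array([-1.4912804 ,  1.56960749, -1.84814676]), 'force': array([-0.41181353, -0.23236708,  0.26580683]), 'moment': array([0.01564077, 0.0363117 , 0.01548489]), 'grip_width': 0.08546905735332623}
scene {'fx': 416.08487444228206, 'fy': 416.08487444228206, 'cx': 319.806529257763, 'cy': 202.0493391357702, 'R': array([[ 0.90652055, -0.4221554 , -0.002305  ],
       [-0.24832624, -0.52881501, -0.81159643],
       [ 0.3414009 ,  0.73630123, -0.58421394]]), 't': array([-0.50349759,  0.34269537,  1.30233215])}
top {'fx': 405.70077539201407, 'fy': 405.70077539201407, 'cx': 314.8380229956195, 'cy': 213.75377177254765, 'R': array([[ 0.00743322, -0.99990245,  0.0118254 ],
       [-0.99412808, -0.00866593, -0.10786223],
       [ 0.10795419, -0.0109542 , -0.99409552]]), 't': array([-0.01600994,  0.56766659,  1.82265472])}
wrist {'fx': 309.70691628693146, 'fy': 309.70691628693146, 'cx': 321.72095745642366, 'cy': 196.51883469804088, 'R': array([[ 0.34816101,  0.9374336 , -0.00146915],
       [ 0.90068867, -0.33407871,  0.27776128],
       [ 0.25989194, -0.0980289 , -0.96064901]]), 't': array([-0.62470171, -0.03599158,  0.37818838])}
```

View pics/scene0.png

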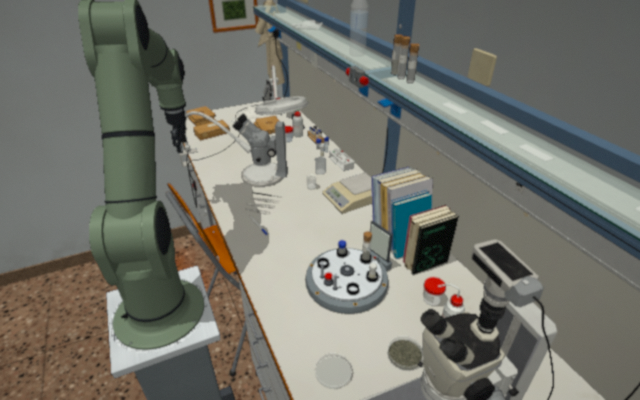

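View pics/top0.png

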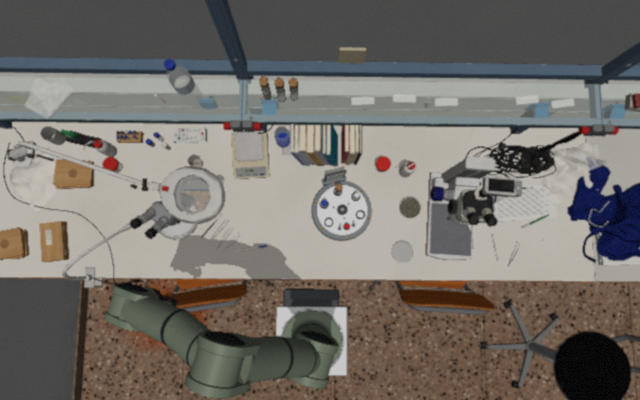

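View pics/wrist0.png

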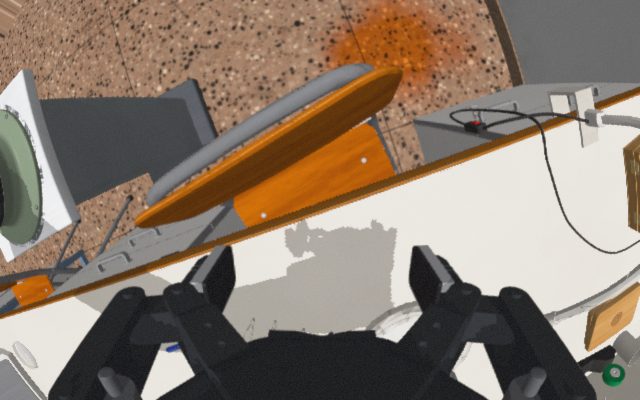

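The scene view shows the turntable at about (347,278), the blue vial left of the corked tube, and the red cap at about (328,278). The top view has the table at (342,208). I'll zoom in for measurement.

```bash
python3 - <<'E'
import cv2
a=cv2.imread("pics/scene0.png")[215:325,290:450]; b=cv2.imread("pics/top0.png")[160:250,280:410]
cv2.imwrite("pics/s0z.png",cv2.resize(a,None,fx=5,fy=5,interpolation=cv2.INTER_CUBIC))
cv2.imwrite("pics/t0z.png",cv2.resize(b,None,fx=6,fy=6,interpolation=cv2.INTER_CUBIC))
E
```

```text
(no output)
```

View pics/s0z.png

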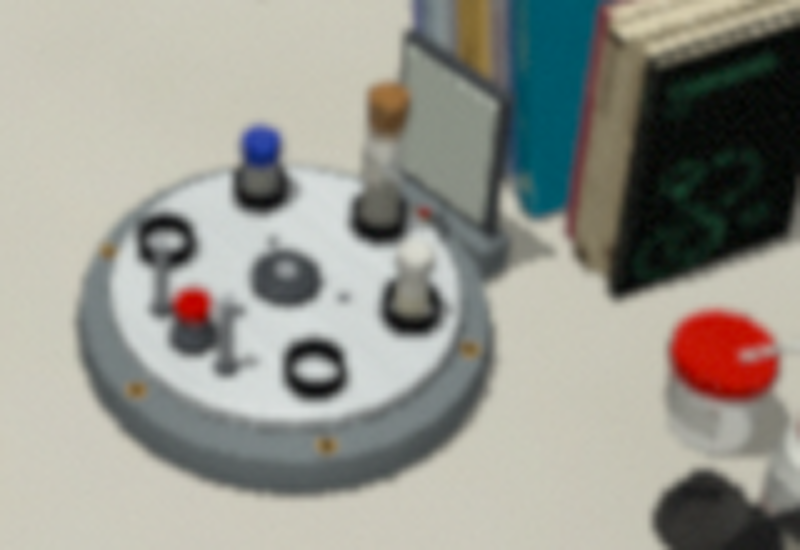

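View pics/t0z.png

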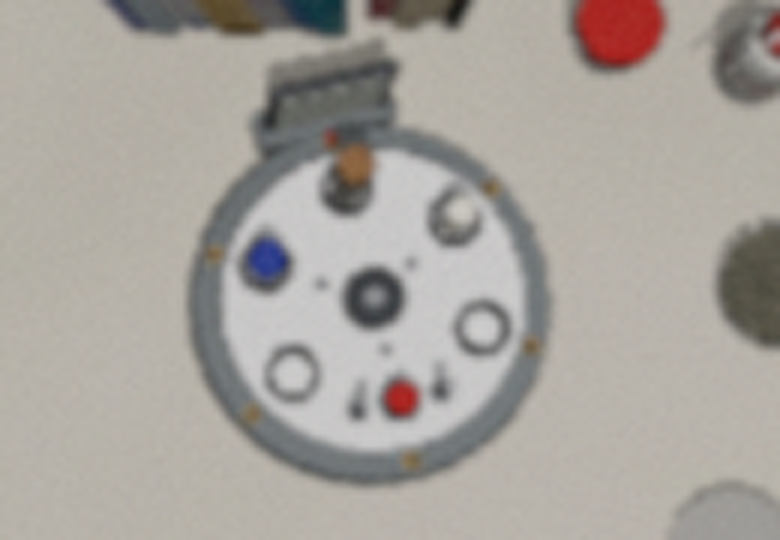

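The blue vial is in the pocket to the left of the viewing place, so the table must turn clockwise and I push post_left towards +y. Next I'll measure.

```bash
cat > h.py <<'E'
import numpy as np,cv2
from workcell import bot
def ray(n,uv,c=None):
    c=c or bot.get_calibration(n); R,t=np.array(c["R"]),np.array(c["t"])
    d=R.T@np.array([(uv[0]-c["cx"])/c["fx"],(uv[1]-c["cy"])/c["fy"],1.]); return -R.T@t,d/np.linalg.norm(d)
def onz(n,uv,z):
    o,d=ray(n,uv); return o+d*(z-o[2])/d[2]
def tri(a,b):
    (o1,d1),(o2,d2)=a,b
    s=np.linalg.lstsq(np.c_[d1,-d2],o2-o1,rcond=None)[0]
    p,q=o1+s[0]*d1,o2+s[1]*d2; return (p+q)/2,np.linalg.norm(p-q)
def blobs(img,lo,hi,win,amin=4):
    x0,y0,x1,y1=win; h=cv2.cvtColor(img[y0:y1,x0:x1],cv2.COLOR_BGR2HSV)
    m=cv2.inRange(h,lo,hi); n,l,st,ce=cv2.connectedComponentsWithStats(m)
    return [(int(st[i,4]),(ce[i]+[x0,y0]).round(1).tolist()) for i in range(1,n) if st[i,4]>=amin]
E
python3 - <<'E'
from h import *
W={"scene":(290,215,400,325),"top":(305,175,378,245)}
I={n:cv2.imread(f"pics/{n}0.png") for n in W}
col={"red":((0,150,80),(6,255,255)),"red2":((172,150,80),(180,255,255)),"blue":((105,120,60),(130,255,255)),"cork":((7,90,60),(22,255,255))}
for n in W:
    for k,(lo,hi) in col.items(): print(n,k,blobs(I[n],lo,hi,W[n],3))
    x0,y0,x1,y1=W[n]
    g=cv2.cvtColor(I[n][y0:y1,x0:x1],cv2.COLOR_BGR2HSV)
    # white table: bright and neutral; bg is beige
    m=((g[...,2]>185)&(g[...,1]<18)).astype(np.uint8)
    m=cv2.morphologyEx(m,cv2.MORPH_OPEN,np.ones((2,2)))
    nn,l,st,ce=cv2.connectedComponentsWithStats(m); i=1+st[1:,4].argmax()
    cs,_=cv2.findContours((l==i).astype(np.uint8),0,2); c=max(cs,key=cv2.contourArea)
    c=cv2.convexHull(c)[:,0]+[x0,y0]
    P=np.array([onz(n,p,0.048)[:2] for p in c])
    A=np.c_[2*P,np.ones(len(P))]; s=np.linalg.lstsq(A,(P**2).sum(1),rcond=None)[0]
    r=np.sqrt(s[2]+s[0]**2+s[1]**2); print(n,"circle",s[:2].round(4),"r",r.round(4),"res",np.abs(np.linalg.norm(P-s[:2],axis=1)-r).max().round(4),len(P))
    for z in(0.048,): print("hub?")
E
```

```text
scene red [(36, [327.9, 276.0])]
scene red2 []
scene blue [(40, [341.6, 244.0])]
scene cork [(83, [384.6, 221.5]), (66, [367.3, 236.0]), (4, [383.5, 284.5]), (6, [317.0, 292.5]), (6, [355.0, 303.5])]
scene circle [ 0.5908 -0.1412] r 0.1138 res 0.0078 28
hub?
top red [(16, [346.5, 226.0])]
top red2 []
top blue [(24, [324.0, 202.8])]
top cork [(3, [334.7, 183.3]), (31, [338.6, 187.2])]
top circle [ 0.5816 -0.1379] r 0.1105 res 0.002 26
hub?
```

```bash
python3 - <<'E'
from h import *
p,e=tri(ray("scene",(327.9,276.0)),ray("top",(346.5,226.0))); print("red cap",p.round(4),e.round(4))
print("cap at z.082 top",onz("top",(346.5,226.),.084).round(4),"scene",onz("scene",(327.9,276),.081).round(4))
p,e=tri(ray("scene",(341.6,244)),ray("top",(324,202.8))); print("blue cap",p.round(4),e.round(4))
p,e=tri(ray("scene",(367.3,236)),ray("top",(338.6,187.2))); print("cork",p.round(4),e.round(4))
# posts tops: top zoom (359,383)->,(442,370); scene zoom (166,244),(229,303)
for a,b in(((166,244),(361,384)),((231,303),(442,369))):
    s=(290+(a[0]-2)/5,215+(a[1]-2)/5); t=(280+(b[0]-2.5)/6,160+(b[1]-2.5)/6)
    p,e=tri(ray("scene",s),ray("top",t)); print("post",p.round(4),e.round(4), onz("top",t,.11).round(4),onz("scene",s,.11).round(4))
# hub centre
s=(290+(287-2)/5,215+(272-2)/5); t=(280+(374-2.5)/6,160+(296-2.5)/6)
print("hub",tri(ray("scene",s),ray("top",t)))
# pointer in top at (331,140)
t=(280+(331-2.5)/6,160+(140-2.5)/6);print("pointer",onz("top",t,.04))
# bolts
for b in((214,253),(490,187),(531,344),(411,460),(251,413)):
    t=(280+(b[0]-2.5)/6,160+(b[1]-2.5)/6);print("bolt",onz("top",t,.04).round(4))
for b in((107,250),(136,390),(327,444),(470,349)):
    t=(290+(b[0]-2)/5,215+(b[1]-2)/5);print("bolt s",onz("scene",t,.04).round(4))
# lamp
for q in((192,165),(192,222),(163,193),(223,193)): print("lamp",onz("top",q,.42).round(3))
E
```

```text
red cap [ 0.5109 -0.1527  0.0761] 0.0034
cap at z.082 top [ 0.5087 -0.1514  0.084 ] scene [ 0.5105 -0.1574  0.081 ]
blue cap [ 0.6118 -0.0516  0.092 ] 0.0033
cork [ 0.6723 -0.1123  0.1526] 0.0044
post [ 0.5145 -0.1191  0.1012] 0.0068 [ 0.517  -0.1196  0.11  ] [ 0.5072 -0.1265  0.11  ]
post [ 0.5284 -0.1795  0.0975] 0.0026 [ 0.5284 -0.1786  0.11  ] [ 0.5214 -0.1899  0.11  ]
hub (array([ 0.5898761 , -0.13397545,  0.05671175]), np.float64(0.004033653956877358))
pointer [ 0.70982623 -0.10159122  0.04      ]
bolt [ 0.6219 -0.0128  0.04  ]
bolt [ 0.6746 -0.2231  0.04  ]
bolt [ 0.5544 -0.2537  0.04  ]
bolt [ 0.4657 -0.1625  0.04  ]
bolt [ 0.5002 -0.0416  0.04  ]
bolt s [ 0.4994 -0.0496  0.04  ]
bolt s [ 0.4652 -0.1715  0.04  ]
bolt s [ 0.5531 -0.2608  0.04  ]
bolt s [ 0.6743 -0.2311  0.04  ]
lamp [0.7   0.441 0.42 ]
lamp [0.492 0.433 0.42 ]
lamp [0.596 0.541 0.42 ]
lamp [0.598 0.325 0.42 ]
```

```bash
cat >> h.py <<'E'
from scipy.spatial.transform import Rotation as Ro
def pose():
    s=bot.observe(); return np.array(s["position"]),Ro.from_euler("xyz",s["tool_rot"]),s
def delta(target,Rt=None):
    p,R,s=pose(); d=R.inv().apply(np.array(target)-p)
    w=(R.inv()*Rt).as_rotvec(degrees=True) if Rt is not None else None
    return d.round(4),None if w is None else w.round(2)
E
python3 - <<'E'
from h import *
p,R,s=pose(); print(R.as_matrix().round(3))
for t in((.28,.40,.25),(.35,.25,.25),(.42,.1,.25),(.47,-.06,.25)): print(delta(t))
E
```

```text
[[-0.     0.349  0.937]
 [-0.001  0.937 -0.349]
 [-1.    -0.001  0.   ]]
(array([-0.002 , -0.1522,  0.1227]), None)
(array([-0.0019, -0.2683,  0.2406]), None)
(array([-0.0018, -0.3844,  0.3586]), None)
(array([-0.0017, -0.5168,  0.4614]), None)
```

```bash
python3 -m creep '[{"ty":-0.038,"tz":0.03,"wx":5,"claw":1},{"ty":-0.076,"tz":0.06,"wx":10,"claw":1},{"ty":-0.114,"tz":0.09,"wx":15,"claw":1},{"ty":-0.15,"tz":0.12,"wx":20,"claw":1},{"ty":-0.18,"tz":0.15,"wx":25,"claw":1},{"ty":-0.21,"tz":0.18,"wx":30,"claw":1},{"ty":-0.24,"tz":0.21,"wx":35,"claw":1},{"ty":-0.268,"tz":0.24,"wx":40,"claw":1}]' 40; python3 - <<'E'
from h import *
p,R,s=pose(); print(s["clock"],p,R.as_matrix().round(3),s["force"],s["qpos"].round(2))
for t in((.42,.1,.25),(.45,-.03,.25),(.50,-.14,.25)): print(delta(t,Ro.from_matrix(np.c_[[0,0,-1],[1,0,0],[0,-1,0]])))
E
```

```text
0.15 [0.21822579 0.58541316 0.24787736] [[-0.     0.349  0.937]
 [-0.001  0.937 -0.349]
 [-1.    -0.001  0.   ]] [-0.37963628  0.43378944 -0.29269712] [-1.28  0.52 -0.04  1.6   0.02  1.02 -0.11]
(array([-0.0018, -0.3844,  0.3586]), array([6.955e+01, 3.000e-02, 4.000e-02]))
(array([-0.0017, -0.4957,  0.4322]), array([6.955e+01, 3.000e-02, 4.000e-02]))
(array([-0.0016, -0.5813,  0.5174]), array([6.955e+01, 3.000e-02, 4.000e-02]))$[0]: bad value
```

```bash
python3 -m creep '[{"wx":5.0,"wy":0,"wz":0,"tx":0,"ty":-0.038,"tz":0.03,"claw":1.0}]' 40
```

```text
clock: 0.25
position: [0.2304, 0.5424, 0.2469]
tool_rot: [-2.937, 1.569, 2.907]
force: [0.1, -1.3, -1.0]
grip_width: 0.0732
```

```bash
python3 - <<'E'
from h import *
print(pose()[1].as_matrix().round(3))
for t in((.28,.40,.25),(.35,.25,.25),(.42,.1,.25)): print(delta(t))
E
```

```text
[[-0.002  0.425  0.905]
 [ 0.     0.905 -0.425]
 [-1.    -0.    -0.002]]
(array([-0.0033, -0.1078,  0.1054]), None)
(array([-0.0035, -0.2138,  0.2325]), None)
(array([-0.0037, -0.3198,  0.3596]), None)
```

```bash
python3 -m creep '[{"wx":5,"wy":0,"wz":0,"tx":0,"ty":-0.03,"tz":0.03,"claw":1},{"wx":10,"wy":0,"wz":0,"tx":0,"ty":-0.06,"tz":0.06,"claw":1},{"wx":15,"wy":0,"wz":0,"tx":0,"ty":-0.085,"tz":0.085,"claw":1},{"wx":20,"wy":0,"wz":0,"tx":0,"ty":-0.108,"tz":0.108,"claw":1},{"wx":25,"wy":0,"wz":0,"tx":0,"ty":-0.135,"tz":0.14,"claw":1},{"wx":30,"wy":0,"wz":0,"tx":0,"ty":-0.16,"tz":0.17,"claw":1},{"wx":35,"wy":0,"wz":0,"tx":0,"ty":-0.19,"tz":0.2,"claw":1},{"wx":40,"wy":0,"wz":0,"tx":0,"ty":-0.214,"tz":0.232,"claw":1}]' 40; python3 - <<'E'
from h import *
p,R,s=pose(); print(s["qpos"].round(2),R.as_matrix().round(3))
for t in((.42,.1,.25),(.45,-.03,.25),(.48,-.14,.25)): print(delta(t,Ro.from_matrix(np.c_[[0,0,-1],[1,0,0],[0,-1,0]])))
E
```

```text
clock: 1.05
position: [0.3495, 0.2482, 0.2466]
tool_rot: [-2.26, 1.569, 2.883]
force: [1.3, 0.9, 0.1]
grip_width: -0.0
[-0.95  0.21  0.23  2.1  -0.07  0.84 -0.25] [[-0.002  0.909  0.417]
 [ 0.001  0.417 -0.909]
 [-1.    -0.002 -0.001]]
(array([-0.0037,  0.0023,  0.1641]), array([24.65, -0.06,  0.11]))
(array([-0.0038, -0.0247,  0.2947]), array([24.65, -0.06,  0.11]))
(array([-0.0039, -0.0433,  0.4072]), array([24.65, -0.06,  0.11]))
```

```bash
python3 -m creep '[{"wx":3,"wy":0,"wz":0,"tx":0,"ty":0,"tz":0.04,"claw":1},{"wx":6,"wy":0,"wz":0,"tx":0,"ty":0.001,"tz":0.08,"claw":1},{"wx":9,"wy":0,"wz":0,"tx":0,"ty":0.002,"tz":0.12,"claw":1},{"wx":12,"wy":0,"wz":0,"tx":0,"ty":0.002,"tz":0.164,"claw":1},{"wx":15,"wy":0,"wz":0,"tx":0,"ty":-0.008,"tz":0.2,"claw":1},{"wx":18,"wy":0,"wz":0,"tx":0,"ty":-0.018,"tz":0.24,"claw":1},{"wx":21,"wy":0,"wz":0,"tx":0,"ty":-0.025,"tz":0.28,"claw":1},{"wx":24.5,"wy":0,"wz":0,"tx":0,"ty":-0.028,"tz":0.31,"claw":1}]' 40; python3 - <<'E'
from h import *
p,R,s=pose(); print(s["qpos"].round(2),R.as_matrix().round(3),p)
c=bot.get_calibration("wrist"); print("cam",-c["R"].T@c["t"],c["R"][2])
np.savez("w1.npz",**{k:np.array(v) for k,v in c.items()})
cv2.imwrite("pics/w1.png",bot.grab_frame("wrist"))
E
```

```text
clock: 1.85
position: [0.4533, -0.0477, 0.2463]
tool_rot: [-1.774, 1.569, 2.937]
force: [1.4, 0.9, -0.4]
grip_width: -0.0003
[-0.42  0.28  0.49  2.05 -0.17  0.85  0.16] [[-0.002  1.    -0.001]
 [ 0.    -0.001 -1.   ]
 [-1.    -0.002 -0.   ]] [ 0.45325241 -0.04772062  0.246325  ]
cam [0.45317798 0.02340301 0.37095651] [-0.002581   -0.27819681 -0.96052063]
```

View pics/w1.png

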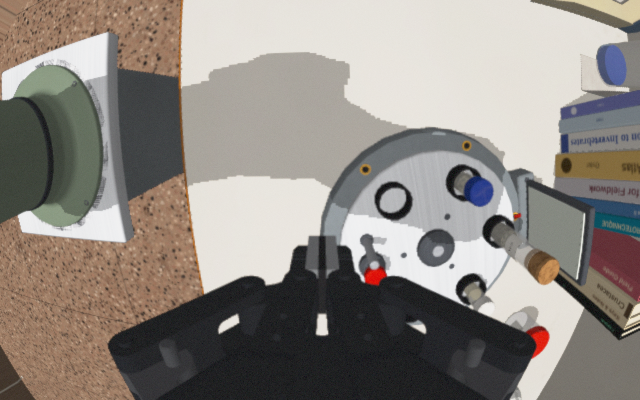

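```bash
python3 - <<'E'
import cv2
a=cv2.imread("pics/w1.png")[120:320,310:510]
cv2.imwrite("pics/w1z.png",cv2.resize(a,(600,600),interpolation=cv2.INTER_CUBIC))
E
```

```text
(no output)
```

View pics/w1z.png

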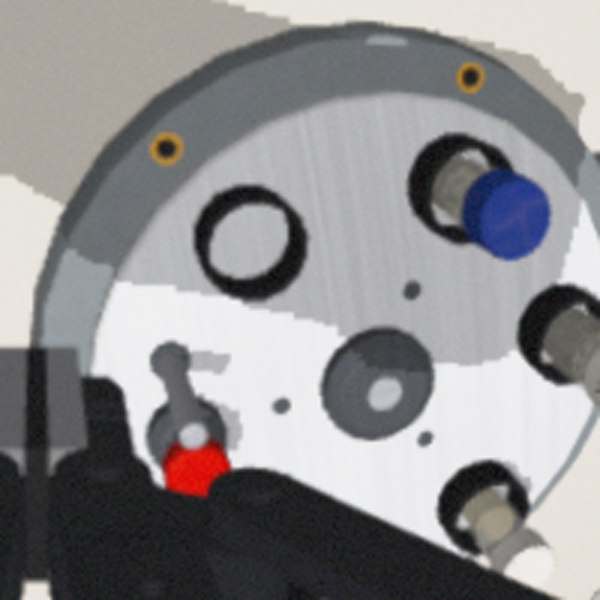

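```bash
cat >> h.py <<'E'
def wray(uv,c):
    R,t=c["R"],c["t"]; v=np.array([uv[0]-c["cx"],uv[1]-c["cy"]]); r=np.linalg.norm(v); th=r/c["fx"]
    d=R.T@np.array([*(np.sin(th)*v/r),np.cos(th)]); return -R.T@t,d
def wz(uv,c,z):
    o,d=wray(uv,c); return (o+d*(z-o[2])/d[2]).round(4)
E
python3 - <<'E'
from h import *
c=dict(np.load("w1.npz"))
f=lambda x,y:(310+(x-1)/3,120+(y-1)/3)
D=np.array([wz(f(*q),c,.048) for q in((412,290),(281,405),(426,438))]); print(D); print("axis",D.mean(0), np.linalg.norm(D-D.mean(0),axis=1))
print("post base",wz(f(170,365),c,.048),"top",wz(f(194,433),c,.110))
print("pocket",wz(f(250,243),c,.06))
print("bolts",wz(f(166,148),c,.038),wz(f(470,77),c,.038))
print("cap left edge..",wz(f(197,470),c,.085))
print("blue pocket",wz(f(463,187),c,.06), "bluecap",wz(f(507,213),c,.108), "pointer",wz((517,216),c,.04))
E
```

```text
[[ 0.5992 -0.0942  0.048 ]
 [ 0.5496 -0.1422  0.048 ]
 [ 0.6163 -0.1609  0.048 ]]
axis [ 0.58836667 -0.13243333  0.048     ] [0.03973851 0.03997802 0.03988261]
post base [ 0.5036 -0.1237  0.048 ] top [ 0.5031 -0.1197  0.11  ]
pocket [ 0.5285 -0.0712  0.06  ]
bolts [ 0.4999 -0.0415  0.038 ] [ 0.6198 -0.0111  0.038 ]
cap left edge.. [ 0.5101 -0.1488  0.085 ]
blue pocket [ 0.6101 -0.0498  0.06  ] bluecap [ 0.6033 -0.0468  0.108 ] pointer [ 0.7091 -0.0989  0.04  ]
```

```bash
cat >> h.py <<'E'
AX=np.array([.588,-.1325]); YAW=14.4
def tgt(phi,z,lead,turn=None,r=.08):
    # phi: clockwise table turn deg; lead: tip ahead of the plunger, deg; TCP z
    a=np.radians(180+YAW-phi-lead); p=np.r_[AX+r*np.array([np.cos(a),np.sin(a)]),z]
    y=np.radians(YAW-(phi if turn is None else turn)); ty=np.array([np.cos(y),np.sin(y),0]); tx=np.array([0,0,-1.])
    d,w=delta(p,Ro.from_matrix(np.c_[tx,ty,np.cross(tx,ty)])); return "d",d.tolist(),"w",w.tolist()
E
python3 - <<'E'
from h import *
for z in(.15,.11): print(tgt(0,z,5))
E
```

```text
('d', [0.0966, 0.0555, 0.0938], 'w', [-14.89, 0.06, 0.05])
('d', [0.1366, 0.0556, 0.0937], 'w', [-14.89, 0.06, 0.05])
```

```bash
python3 -m creep '[{"wx":-4,"wy":0,"wz":0,"tx":0,"ty":0.018,"tz":0.03,"claw":1},{"wx":-8,"wy":0,"wz":0,"tx":0.01,"ty":0.037,"tz":0.06,"claw":1},{"wx":-12,"wy":0,"wz":0,"tx":0.03,"ty":0.0555,"tz":0.0937,"claw":1},{"wx":-14.9,"wy":0,"wz":0,"tx":0.06,"ty":0.0555,"tz":0.0937,"claw":1},{"wx":-14.9,"wy":0,"wz":0,"tx":0.0966,"ty":0.0555,"tz":0.0937,"claw":1},{"wx":-14.9,"wy":0,"wz":0,"tx":0.0966,"ty":0.0555,"tz":0.0937,"claw":1}]' 40; python3 - <<'E'
from h import *
for z in(.15,.105,.102,.0925): print(tgt(0,z,5))
s=bot.observe();print(s["force"],s["position"])
c=bot.get_calibration("wrist");np.savez("w2.npz",**{k:np.array(v) for k,v in c.items()})
cv2.imwrite("pics/w2.png",bot.grab_frame("wrist"))
a=bot.grab_frame("scene")[215:325,290:450]
cv2.imwrite("pics/s2z.png",cv2.resize(a,None,fx=5,fy=5,interpolation=cv2.INTER_CUBIC))
E
```

```text
clock: 2.5
position: [0.5069, -0.1451, 0.1466]
tool_rot: [-1.786, 1.564, -3.106]
force: [-1.0, 0.2, 1.3]
grip_width: 0.0
('d', [-0.0034, 0.002, 0.001], 'w', [-0.01, -0.09, 0.4])
('d', [0.0416, 0.0023, 0.0011], 'w', [-0.01, -0.09, 0.4])
('d', [0.0446, 0.0023, 0.0011], 'w', [-0.01, -0.09, 0.4])
('d', [0.0541, 0.0024, 0.0011], 'w', [-0.01, -0.09, 0.4])
[-0.98032686  0.18171523  1.29184972] [ 0.5069033  -0.14508686  0.1465732 ]
```

View pics/w2.png

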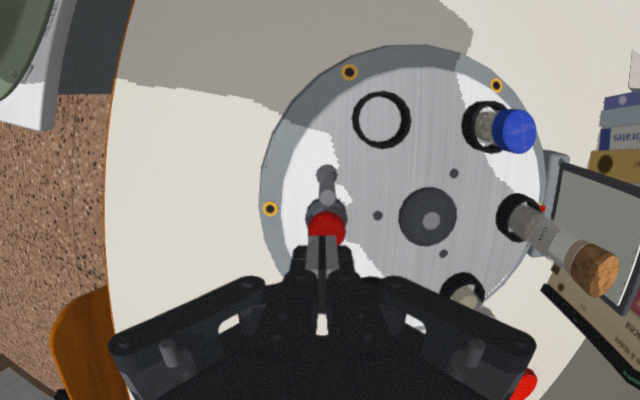

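View pics/s2z.png

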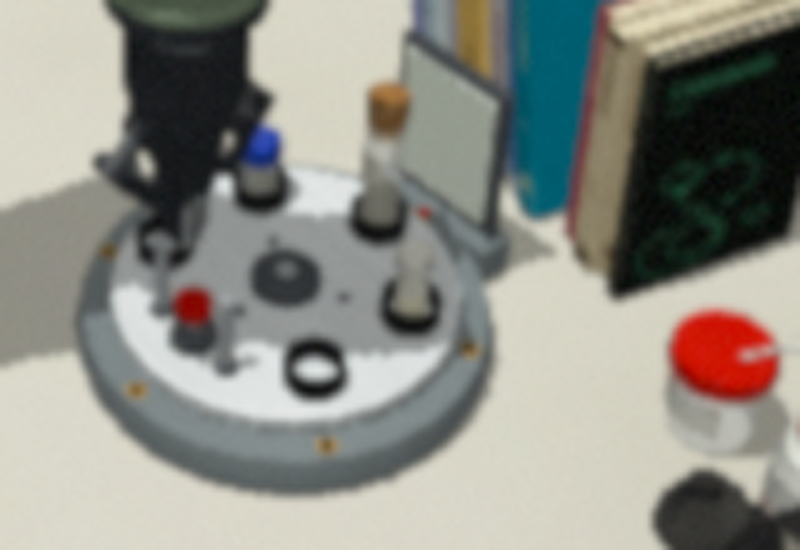

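The wrist view shows the shut fingertip at (322,240), in line with the red cap at (327,228) and the post top at (328,197). I'll recheck the axis from this closer view.

```bash
python3 - <<'E'
from h import *
c=dict(np.load("w2.npz"))
D=np.array([wz(q,c,.048) for q in((454,173),(378,215.5),(443,253.5))]); m=D.mean(0);print(m,np.linalg.norm(D-m,axis=1),np.degrees(np.arctan2(*(D-m)[:,1::-1].T)))
print("post top",wz((328,197),c,.11),"pred",.588-.0855,-.1214,"pocket",wz((382,120),c,.06))
print("tip px",wz((322,236),c,.13))
E
```

```text
[ 0.58846667 -0.1329      0.048     ] [0.03999514 0.0395985  0.03977153] [  74.28417955 -165.6713143   -46.18853861]
post top [ 0.5036 -0.1209  0.11  ] pred 0.5025 -0.1214 pocket [ 0.5297 -0.0725  0.06  ]
tip px [ 0.5041 -0.1355  0.13  ]
```

```bash
python3 -m creep '[{"wx":0,"wy":0,"wz":0.4,"tx":0.015,"ty":0.002,"tz":0.001,"claw":1},{"wx":0,"wy":0,"wz":0.4,"tx":0.03,"ty":0.002,"tz":0.001,"claw":1},{"wx":0,"wy":0,"wz":0.4,"tx":0.038,"ty":0.002,"tz":0.001,"claw":1},{"wx":0,"wy":0,"wz":0.4,"tx":0.038,"ty":0.002,"tz":0.001,"claw":1}]' 40;  python3 -m creep '[{"wx":0,"wy":0,"wz":0,"tx":0.004,"ty":0,"tz":0,"claw":1},{"wx":0,"wy":0,"wz":0,"tx":0.008,"ty":0,"tz":0,"claw":1},{"wx":0,"wy":0,"wz":0,"tx":0.01,"ty":0,"tz":0,"claw":1},{"wx":0,"wy":0,"wz":0,"tx":0.01,"ty":0,"tz":0,"claw":1}]'; python3 - <<'E'
from h import *
for z in(.094,.0925): print(tgt(0,z,5))
s=bot.observe();print(s["force"],s["position"])
E
```

```text
clock: 3.0
position: [0.5113, -0.1459, 0.1131]
tool_rot: [1.425, 1.565, 0.106]
force: [-0.1, 0.4, 0.7]
grip_width: -0.0001
clock: 3.4
position: [0.5114, -0.1459, 0.103]
tool_rot: [1.427, 1.566, 0.108]
force: [0.9, -0.6, -0.5]
grip_width: -0.0
('d', [0.009, -0.0022, -0.0009], 'w', [0.01, 0.04, -0.3])
('d', [0.0105, -0.0022, -0.0009], 'w', [0.01, 0.04, -0.3])
[ 0.85929665 -0.60856632 -0.53005895] [ 0.51135927 -0.1458801   0.10304917]
```

```bash
python3 -m creep '[{"wx":0,"wy":0,"wz":0,"tx":0.003,"ty":-0.001,"tz":0,"claw":1},{"wx":0,"wy":0,"wz":0,"tx":0.006,"ty":-0.002,"tz":0,"claw":1},{"wx":0,"wy":0,"wz":0,"tx":0.009,"ty":-0.002,"tz":0,"claw":1},{"wx":0,"wy":0,"wz":0,"tx":0.009,"ty":-0.002,"tz":0,"claw":1}]';  python3 - <<'E'
from h import *
for z in(.094,.0925): print(tgt(0,z,5))
s=bot.observe();print(s["force"],s["position"])
E
```

```text
clock: 3.8
position: [0.5101, -0.1464, 0.094]
tool_rot: [1.384, 1.564, 0.065]
force: [3.5, 1.1, 6.5]
grip_width: 0.0001
('d', [0.0, -0.0008, -0.001], 'w', [0.02, 0.07, -0.37])
('d', [0.0015, -0.0008, -0.001], 'w', [0.02, 0.07, -0.37])
[3.50183413 1.08852616 6.51350154] [ 0.51010473 -0.14637342  0.09401975]
```

```bash
python3 -m creep '[{"wx":0,"wy":0,"wz":0,"tx":0.0015,"ty":-0.001,"tz":0,"claw":1},{"wx":0,"wy":0,"wz":0,"tx":0.0015,"ty":-0.001,"tz":0,"claw":1}]';  python3 - <<'E'
from h import *
for l,f in((8,0),(11.5,0),(11.5,4),(11.5,8),(11.5,12),(11.5,16)): print(l,f,tgt(f,.0925,l))
s=bot.observe();print(s["force"],s["position"])
E
```

```text
clock: 4.0
position: [0.51, -0.1466, 0.0927]
tool_rot: [1.348, 1.562, 0.029]
force: [4.5, 1.2, 7.7]
grip_width: -0.0004
8 0 ('d', [0.0002, -0.0002, -0.0054], 'w', [0.03, 0.11, -0.48])
11.5 0 ('d', [0.0002, 0.0006, -0.0103], 'w', [0.03, 0.11, -0.48])
11.5 4 ('d', [0.0002, 0.002, -0.0157], 'w', [4.03, 0.09, -0.48])
11.5 8 ('d', [0.0002, 0.0036, -0.021], 'w', [8.03, 0.07, -0.48])
11.5 12 ('d', [0.0002, 0.0057, -0.0262], 'w', [12.03, 0.06, -0.49])
11.5 16 ('d', [0.0002, 0.0081, -0.0312], 'w', [16.03, 0.04, -0.49])
[4.4568894  1.16283411 7.67917963] [ 0.51002965 -0.14664039  0.09272229]
```

Pressing force is 7.7 N, so the plunger is about 9 mm in. Next I'll turn slowly while holding it down.

```bash
python3 -m creep '[{"wx":0,"wy":0,"wz":-0.4,"tx":0.0002,"ty":0,"tz":-0.003,"claw":1},{"wx":0,"wy":0,"wz":-0.4,"tx":0.0002,"ty":0,"tz":-0.006,"claw":1},{"wx":0,"wy":0,"wz":-0.4,"tx":0.0002,"ty":0.0006,"tz":-0.0103,"claw":1},{"wx":2,"wy":0,"wz":-0.4,"tx":0.0002,"ty":0.0013,"tz":-0.013,"claw":1},{"wx":4,"wy":0,"wz":-0.4,"tx":0.0002,"ty":0.002,"tz":-0.0157,"claw":1},{"wx":6,"wy":0,"wz":-0.4,"tx":0.0002,"ty":0.0028,"tz":-0.0183,"claw":1},{"wx":8,"wy":0,"wz":-0.4,"tx":0.0002,"ty":0.0036,"tz":-0.021,"claw":1}]';  python3 - <<'E'
from h import *
for l,f in((11.5,8),(11.5,12),(11.5,16),(11.5,20)): print(l,f,tgt(f,.0925,l))
s=bot.observe();print(s["force"],s["position"],s["moment"])
I=bot.grab_frame("scene");a=I[215:325,290:450]
cv2.imwrite("pics/s3z.png",cv2.resize(a,None,fx=5,fy=5,interpolation=cv2.INTER_CUBIC))
cv2.imwrite("pics/w3.png",bot.grab_frame("wrist"))
E
```

```text
clock: 4.7
position: [0.5087, -0.1258, 0.0927]
tool_rot: [0.962, 1.568, -0.499]
force: [1.8, -1.9, 7.7]
grip_width: -0.0001
11.5 8 ('d', [0.0002, -0.0004, -0.0004], 'w', [-0.08, 0.11, -0.15])
11.5 12 ('d', [0.0002, 0.0009, -0.0059], 'w', [3.92, 0.1, -0.16])
11.5 16 ('d', [0.0002, 0.0026, -0.0112], 'w', [7.92, 0.1, -0.16])
11.5 20 ('d', [0.0002, 0.0047, -0.0164], 'w', [11.92, 0.09, -0.16])
[ 1.81417197 -1.91006372  7.74843758] [ 0.50871531 -0.1257728   0.09274867] [-0.32492608 -0.55914416  0.02003456]
```

View pics/s3z.png

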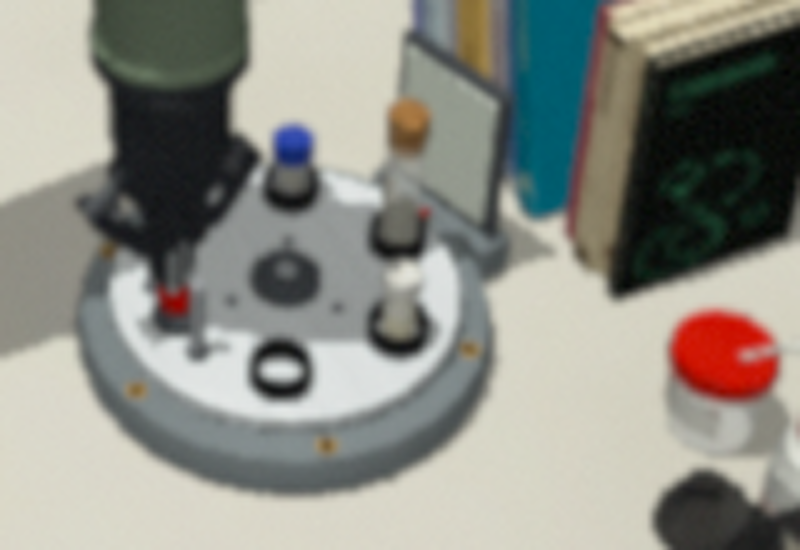

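View pics/w3.png

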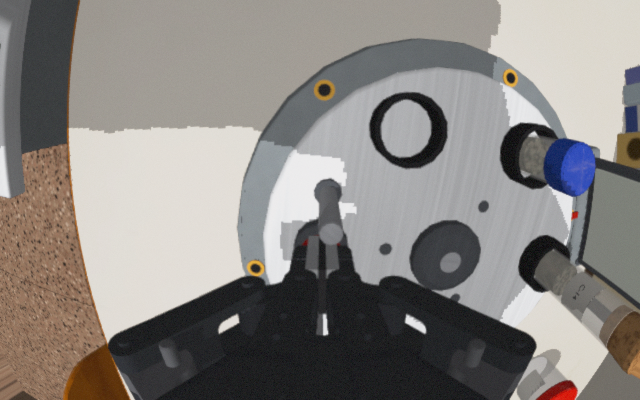

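The plunger is in and the table has turned: the blue vial and tube have moved clockwise. I'll continue to about 20°, then lift off the cap while staying below the post tops.

```bash
python3 -m creep '[{"wx":2,"wy":0,"wz":0,"tx":0.0002,"ty":0.0003,"tz":-0.003,"claw":1},{"wx":4,"wy":0,"wz":0,"tx":0.0002,"ty":0.001,"tz":-0.006,"claw":1},{"wx":6,"wy":0,"wz":0,"tx":0.0002,"ty":0.002,"tz":-0.0085,"claw":1},{"wx":8,"wy":0,"wz":0,"tx":0.0002,"ty":0.0026,"tz":-0.0112,"claw":1},{"wx":8,"wy":0,"wz":0,"tx":-0.004,"ty":0.0026,"tz":-0.0112,"claw":1},{"wx":8,"wy":0,"wz":0,"tx":-0.009,"ty":0.0026,"tz":-0.0112,"claw":1},{"wx":8,"wy":0,"wz":0,"tx":-0.0145,"ty":0.0026,"tz":-0.0112,"claw":1},{"wx":8,"wy":0,"wz":0,"tx":-0.0145,"ty":0.0026,"tz":-0.0112,"claw":1}]';  python3 - <<'E'
from h import *
for f in(16,20,24,28,32,36,40,44): print(f,tgt(f,.107,11.5))
s=bot.observe();print(s["force"],s["position"],s["moment"])
c=bot.get_calibration("wrist");np.savez("w4.npz",**{k:np.array(v) for k,v in c.items()})
cv2.imwrite("pics/w4.png",bot.grab_frame("wrist"))
E
```

```text
clock: 5.6
position: [0.5101, -0.114, 0.1078]
tool_rot: [1.217, 1.567, -0.382]
force: [0.8, 0.7, -0.2]
grip_width: -0.0001
16 ('d', [0.0008, -0.0, 0.0004], 'w', [-0.04, 0.07, -0.19])
20 ('d', [0.0008, 0.0013, -0.0051], 'w', [3.96, 0.06, -0.19])
24 ('d', [0.0008, 0.0029, -0.0104], 'w', [7.96, 0.06, -0.19])
28 ('d', [0.0008, 0.005, -0.0156], 'w', [11.96, 0.05, -0.19])
32 ('d', [0.0008, 0.0074, -0.0206], 'w', [15.96, 0.04, -0.19])
36 ('d', [0.0008, 0.0101, -0.0255], 'w', [19.96, 0.04, -0.2])
40 ('d', [0.0008, 0.0132, -0.0301], 'w', [23.96, 0.03, -0.2])
44 ('d', [0.0008, 0.0166, -0.0346], 'w', [27.96, 0.02, -0.2])
[ 0.79044429  0.73326973 -0.18285641] [ 0.51013302 -0.11400167  0.10777687] [ 0.03789364 -0.00602263 -0.03979516]
```

View pics/w4.png

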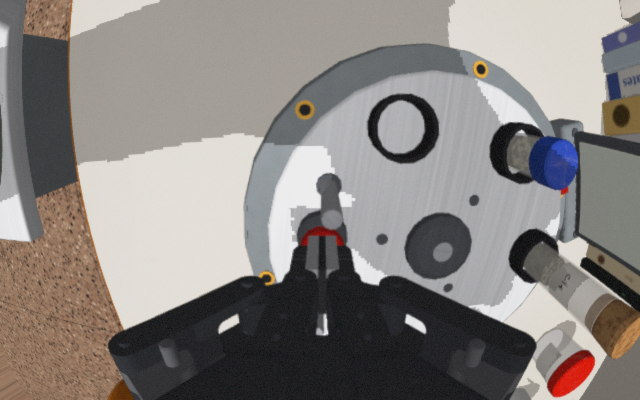

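```bash
cat >> h.py <<'E'
def ang(pts,c):
    for q in pts:
        d=wz(q,c,.048)[:2]-AX; a=np.degrees(np.arctan2(d[1],d[0])); print("r",np.linalg.norm(d).round(4),"phi",(((14.3+180-a)+60)%120-60).round(1))
E
python3 - <<'E'
from h import *
ang([(382,239),(474,200),(448,288)],dict(np.load("w4.npz")))
E
```

```text
r 0.0392 phi 22.9
r 0.04 phi 23.9
r 0.0408 phi 22.7
```

```bash
python3 -m creep '[{"wx":2,"wy":0,"wz":0,"tx":0,"ty":0.0006,"tz":-0.0025,"claw":1},{"wx":4,"wy":0,"wz":0,"tx":0,"ty":0.0013,"tz":-0.005,"claw":1},{"wx":6,"wy":0,"wz":0,"tx":0,"ty":0.002,"tz":-0.0078,"claw":1},{"wx":8,"wy":0,"wz":0,"tx":0,"ty":0.003,"tz":-0.0104,"claw":1},{"wx":10,"wy":0,"wz":0,"tx":0,"ty":0.004,"tz":-0.013,"claw":1},{"wx":12,"wy":0,"wz":0,"tx":0,"ty":0.005,"tz":-0.0156,"claw":1},{"wx":14,"wy":0,"wz":0,"tx":0,"ty":0.0062,"tz":-0.0181,"claw":1},{"wx":16,"wy":0,"wz":0,"tx":0,"ty":0.0074,"tz":-0.0206,"claw":1}]';  python3 - <<'E'
from h import *
for f in(34,36,38,40,42,44,46,48): print(f,tgt(f,.107,11.5))
s=bot.observe();print(s["force"],s["position"],s["moment"])
c=bot.get_calibration("wrist");np.savez("w5.npz",**{k:np.array(v) for k,v in c.items()})
cv2.imwrite("pics/w5.png",bot.grab_frame("wrist"))
E
```

```text
clock: 6.45
position: [0.5174, -0.094, 0.1072]
tool_rot: [1.144, 1.568, -0.737]
force: [-2.7, -3.0, 0.5]
grip_width: -0.0002
34 ('d', [0.0002, 0.0011, -0.0033], 'w', [1.85, 0.06, -0.13])
36 ('d', [0.0002, 0.0018, -0.006], 'w', [3.85, 0.06, -0.13])
38 ('d', [0.0002, 0.0026, -0.0087], 'w', [5.85, 0.05, -0.13])
40 ('d', [0.0002, 0.0035, -0.0114], 'w', [7.85, 0.05, -0.13])
42 ('d', [0.0002, 0.0045, -0.014], 'w', [9.85, 0.05, -0.14])
44 ('d', [0.0002, 0.0055, -0.0166], 'w', [11.85, 0.05, -0.14])
46 ('d', [0.0002, 0.0067, -0.0191], 'w', [13.85, 0.04, -0.14])
48 ('d', [0.0002, 0.0079, -0.0216], 'w', [15.85, 0.04, -0.14])
[-2.65298755 -3.00721839  0.52552041] [ 0.51740682 -0.09400428  0.10718509] [-0.79484985  0.66283088 -0.04543415]
```

View pics/w5.png

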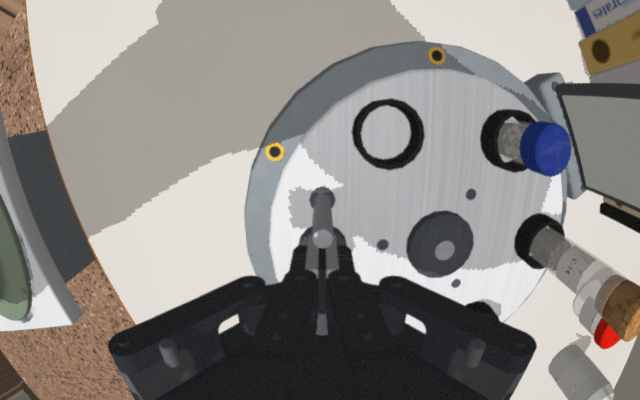

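```bash
python3 - <<'E'
from h import *
ang([(383,244),(471,194),(456,283)],dict(np.load("w5.npz")))
E
python3 -m creep '[{"wx":2,"wy":0,"wz":0,"tx":0,"ty":0.001,"tz":-0.0033,"claw":1},{"wx":4,"wy":0,"wz":0,"tx":0,"ty":0.0018,"tz":-0.006,"claw":1},{"wx":6,"wy":0,"wz":0,"tx":0,"ty":0.0026,"tz":-0.0087,"claw":1},{"wx":8,"wy":0,"wz":0,"tx":0,"ty":0.0035,"tz":-0.0114,"claw":1},{"wx":10,"wy":0,"wz":0,"tx":0,"ty":0.0045,"tz":-0.014,"claw":1},{"wx":11,"wy":0,"wz":0,"tx":0,"ty":0.005,"tz":-0.0153,"claw":1},{"wx":12,"wy":0,"wz":0,"tx":0,"ty":0.0055,"tz":-0.0166,"claw":1}]';  python3 - <<'E'
from h import *
for f in(45,46,48,50,52,54,56): print(f,tgt(f,.107,11.5))
s=bot.observe();print(s["force"],s["position"],s["moment"])
c=bot.get_calibration("wrist");np.savez("w6.npz",**{k:np.array(v) for k,v in c.items()})
cv2.imwrite("pics/w6.png",bot.grab_frame("wrist"))
E
```

```text
r 0.0389 phi 32.1
r 0.0402 phi 32.6
r 0.0403 phi 30.8
clock: 7.2
position: [0.5277, -0.0796, 0.107]
tool_rot: [1.277, 1.569, -0.816]
force: [-3.0, -3.4, 1.2]
grip_width: -0.0003
45 ('d', [0.0, 0.0004, -0.0011], 'w', [0.73, 0.04, -0.12])
46 ('d', [0.0, 0.0007, -0.0024], 'w', [1.73, 0.04, -0.12])
48 ('d', [0.0, 0.0014, -0.0052], 'w', [3.73, 0.03, -0.12])
50 ('d', [0.0, 0.0022, -0.0078], 'w', [5.73, 0.03, -0.13])
52 ('d', [0.0, 0.0031, -0.0105], 'w', [7.73, 0.03, -0.13])
54 ('d', [0.0, 0.004, -0.0131], 'w', [9.73, 0.03, -0.13])
56 ('d', [0.0, 0.0051, -0.0157], 'w', [11.73, 0.02, -0.13])
[-2.95058618 -3.36690903  1.2087244 ] [ 0.52773863 -0.07959478  0.10702385] [-0.63787757  0.67319853  0.01074666]
```

View pics/w6.png

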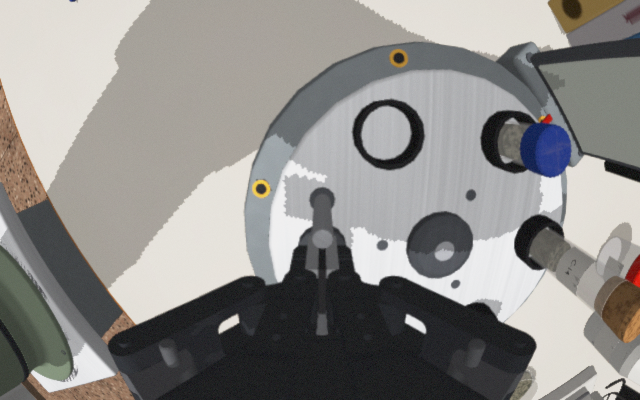

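```bash
python3 -m creep '[{"wx":1.5,"wy":0,"wz":0,"tx":0,"ty":0.0007,"tz":-0.0024,"claw":1},{"wx":3,"wy":0,"wz":0,"tx":0,"ty":0.0011,"tz":-0.004,"claw":1},{"wx":4,"wy":0,"wz":0,"tx":0,"ty":0.0014,"tz":-0.0052,"claw":1},{"wx":5,"wy":0,"wz":0,"tx":0,"ty":0.0018,"tz":-0.0065,"claw":1},{"wx":6,"wy":0,"wz":0,"tx":0,"ty":0.0022,"tz":-0.0078,"claw":1},{"wx":7,"wy":0,"wz":0,"tx":0,"ty":0.0026,"tz":-0.0092,"claw":1},{"wx":8,"wy":0,"wz":0,"tx":0,"ty":0.0031,"tz":-0.0105,"claw":1},{"wx":9,"wy":0,"wz":0,"tx":0,"ty":0.0035,"tz":-0.0118,"claw":1}]';  python3 - <<'E'
from h import *
for f in(53,54,55,56,57,58,59,60,61,62): print(f,tgt(f,.107,11.5))
s=bot.observe();print(s["force"],s["position"],s["moment"])
c=bot.get_calibration("wrist");np.savez("w7.npz",**{k:np.array(v) for k,v in c.items()})
cv2.imwrite("pics/w7.png",bot.grab_frame("wrist"))
E
```

```text
clock: 8.05
position: [0.5369, -0.0708, 0.107]
tool_rot: [1.521, 1.569, -0.731]
force: [-5.2, -1.0, 1.8]
grip_width: 0.0002
53 ('d', [-0.0, 0.0, 0.0004], 'w', [-0.41, 0.01, -0.13])
54 ('d', [-0.0, 0.0003, -0.0009], 'w', [0.59, 0.01, -0.13])
55 ('d', [-0.0, 0.0006, -0.0023], 'w', [1.59, 0.0, -0.13])
56 ('d', [-0.0, 0.0009, -0.0036], 'w', [2.59, 0.0, -0.13])
57 ('d', [-0.0, 0.0013, -0.005], 'w', [3.59, 0.0, -0.13])
58 ('d', [0.0, 0.0017, -0.0063], 'w', [4.59, 0.0, -0.13])
59 ('d', [0.0, 0.0021, -0.0077], 'w', [5.59, 0.0, -0.13])
60 ('d', [0.0, 0.0025, -0.009], 'w', [6.59, -0.0, -0.13])
61 ('d', [0.0, 0.0029, -0.0103], 'w', [7.59, -0.0, -0.13])
62 ('d', [0.0, 0.0034, -0.0116], 'w', [8.59, -0.0, -0.13])
[-5.22627635 -0.96734701  1.84114168] [ 0.5369353  -0.07075815  0.10699756] [-0.29265479  0.9113172   0.01845771]
```

View pics/w7.png

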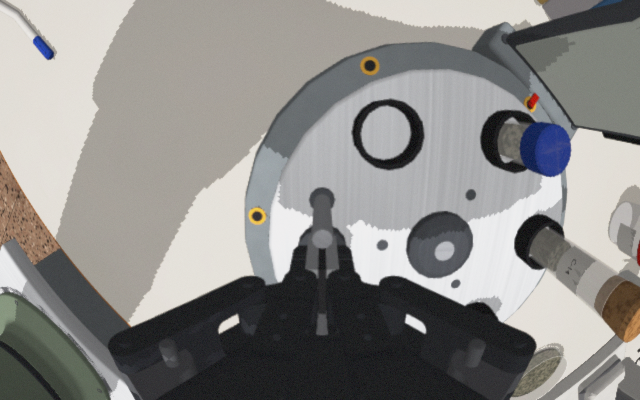

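```bash
python3 -m creep '[{"wx":0.6,"wy":0,"wz":0,"tx":0,"ty":0.0003,"tz":-0.001,"claw":1},{"wx":1.2,"wy":0,"wz":0,"tx":0,"ty":0.0005,"tz":-0.002,"claw":1},{"wx":1.9,"wy":0,"wz":0,"tx":0,"ty":0.0007,"tz":-0.0028,"claw":1},{"wx":2.6,"wy":0,"wz":0,"tx":0,"ty":0.0009,"tz":-0.0036,"claw":1},{"wx":3.2,"wy":0,"wz":0,"tx":0,"ty":0.0011,"tz":-0.0043,"claw":1},{"wx":3.6,"wy":0,"wz":0,"tx":0,"ty":0.0013,"tz":-0.005,"claw":1}]';  python3 - <<'E'
from h import *
for f in(57,58,59,60,61,62): print(f,tgt(f,.107,11.5))
s=bot.observe();print(s["force"],s["position"],s["moment"])
c=bot.get_calibration("wrist")
cv2.imwrite("pics/w8.png",bot.grab_frame("wrist"))
np.savez("w8.npz",**{k:np.array(v) for k,v in c.items()})
E
```

```text
clock: 8.7
position: [0.5417, -0.0674, 0.107]
tool_rot: [1.791, 1.568, -0.525]
force: [-1.1, 0.2, -1.3]
grip_width: -0.0001
57 ('d', [0.0, -0.0002, 0.0007], 'w', [-0.1, -0.04, -0.16])
58 ('d', [0.0, 0.0001, -0.0007], 'w', [0.9, -0.04, -0.16])
59 ('d', [0.0, 0.0004, -0.0021], 'w', [1.9, -0.04, -0.16])
60 ('d', [0.0, 0.0007, -0.0034], 'w', [2.9, -0.04, -0.16])
61 ('d', [0.0, 0.0011, -0.0048], 'w', [3.9, -0.04, -0.16])
62 ('d', [0.0, 0.0015, -0.0061], 'w', [4.9, -0.04, -0.16])
[-1.13211908  0.15194671 -1.30039658] [ 0.54170232 -0.06736064  0.10703112] [-0.05306415  0.13085553 -0.00451674]
```

View pics/w8.png

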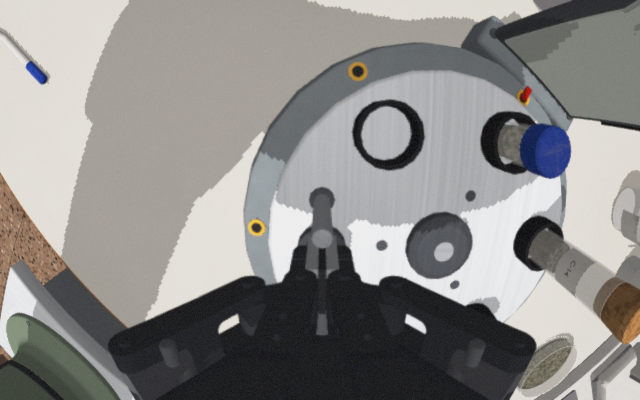

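```bash
python3 - <<'E'
from h import *
ang([(382,245),(471,196),(455,285)],dict(np.load("w8.npz")))
E
python3 -m creep '[{"wx":0.5,"wy":0,"wz":0,"tx":0,"ty":0,"tz":-0.0007,"claw":1},{"wx":1,"wy":0,"wz":0,"tx":0,"ty":0.0002,"tz":-0.0014,"claw":1},{"wx":1.5,"wy":0,"wz":0,"tx":0,"ty":0.0004,"tz":-0.0021,"claw":1}]';  python3 - <<'E'
from h import *
for f in(59,60,61,62,63): print(f,tgt(f,.107,11.5))
s=bot.observe();print(s["force"],s["position"],s["moment"])
E
```

```text
r 0.0388 phi 57.8
r 0.0405 phi 59.0
r 0.0407 phi 55.9
clock: 9.05
position: [0.5438, -0.0659, 0.1071]
tool_rot: [1.909, 1.567, -0.434]
force: [-0.6, 0.3, 0.2]
grip_width: -0.0002
59 ('d', [0.0001, -0.0002, 0.0005], 'w', [0.36, -0.07, -0.18])
60 ('d', [0.0001, 0.0001, -0.0009], 'w', [1.36, -0.07, -0.18])
61 ('d', [0.0001, 0.0004, -0.0023], 'w', [2.36, -0.07, -0.18])
62 ('d', [0.0001, 0.0008, -0.0036], 'w', [3.36, -0.07, -0.18])
63 ('d', [0.0001, 0.0011, -0.005], 'w', [4.36, -0.07, -0.18])
[-0.57972569  0.26581532  0.16937132] [ 0.54384218 -0.06590076  0.10712447] [-0.01217802  0.06901782 -0.0153065 ]
```

```bash
python3 - <<'E'
from h import *
c=bot.get_calibration("wrist")
w=bot.grab_frame("wrist");cv2.imwrite("pics/w9.png",w);cv2.imwrite("pics/w9z.png",cv2.resize(w[120:320,280:520],(720,600),interpolation=cv2.INTER_CUBIC))
np.savez("w9.npz",**{k:np.array(v) for k,v in c.items()})
a=bot.grab_frame("scene")[215:325,290:450]
cv2.imwrite("pics/s9z.png",cv2.resize(a,None,fx=5,fy=5,interpolation=cv2.INTER_CUBIC))
E
```

```text
(no output)
```

View pics/w9z.png

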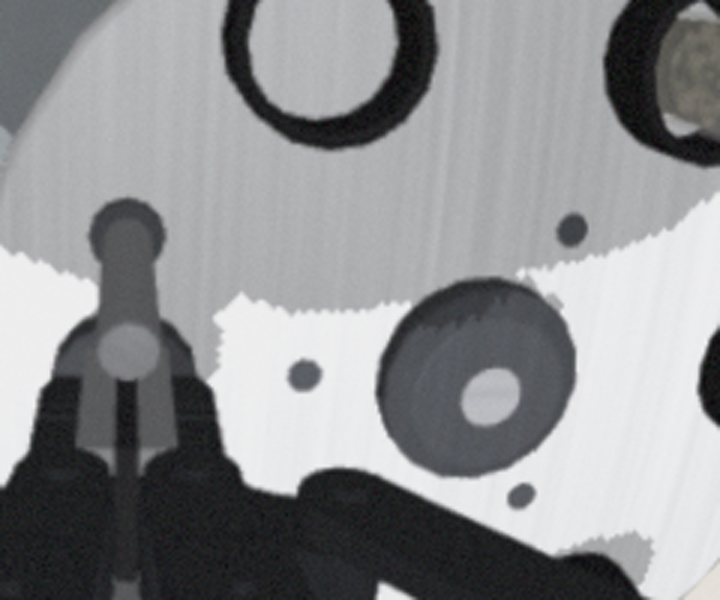

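View pics/s9z.png

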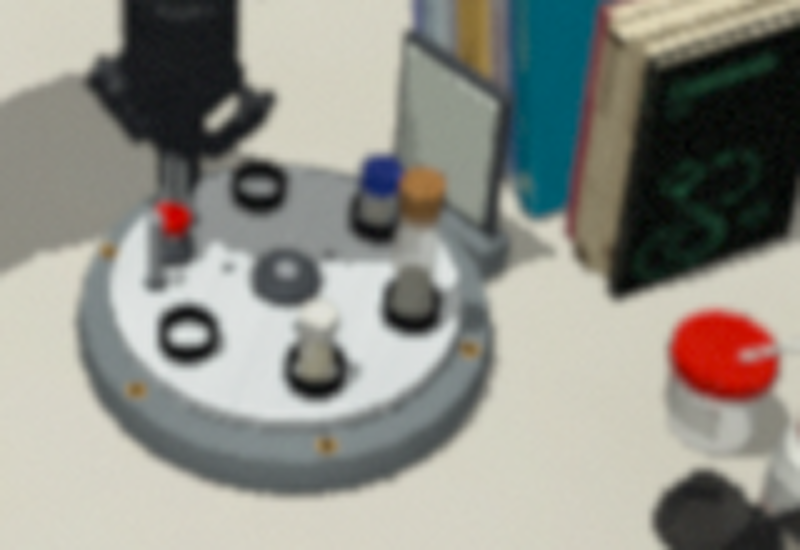

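```bash
python3 - <<'E'
from h import *
f=lambda x,y:(280+(x-1)/3,120+(y-1)/3)
ang([f(305,375),f(572,229),f(521,495)],dict(np.load("w9.npz")))
E
```

```text
r 0.0391 phi -59.8
r 0.0407 phi 59.9
r 0.0395 phi 58.4
```

The table is now at about 59–60° with no force on the finger. To test the lock, I'll push a little further and expect the force to rise.

```bash
python3 -m creep '[{"wx":1,"wy":0,"wz":0,"tx":0,"ty":0.0001,"tz":-0.0009,"claw":1},{"wx":1.9,"wy":0,"wz":0,"tx":0,"ty":0.0002,"tz":-0.0016,"claw":1},{"wx":2.3,"wy":0,"wz":0,"tx":0,"ty":0.0004,"tz":-0.0023,"claw":1}]';  python3 - <<'E'
from h import *
for f in(59,60,61,62,63): print(f,tgt(f,.107,11.5))
s=bot.observe();print(s["force"],s["position"],s["moment"])
E
```

```text
clock: 9.45
position: [0.5456, -0.0645, 0.1071]
tool_rot: [1.872, 1.568, -0.512]
force: [-0.5, -0.3, 0.7]
grip_width: -0.0
59 ('d', [0.0001, -0.0004, 0.0027], 'w', [-1.99, -0.05, -0.18])
60 ('d', [0.0001, -0.0002, 0.0013], 'w', [-0.99, -0.05, -0.18])
61 ('d', [0.0001, 0.0001, -0.0], 'w', [0.01, -0.05, -0.18])
62 ('d', [0.0001, 0.0004, -0.0014], 'w', [1.01, -0.06, -0.18])
63 ('d', [0.0001, 0.0007, -0.0028], 'w', [2.01, -0.06, -0.18])
[-0.54527363 -0.32895514  0.69154137] [ 0.54564909 -0.06454996  0.10706283] [-0.08582408  0.15358975 -0.00322978]
```

```bash
python3 -m creep '[{"wx":0,"wy":0,"wz":0,"tx":0,"ty":0.0002,"tz":-0.0007,"claw":1},{"wx":0,"wy":0,"wz":0,"tx":0,"ty":0.0004,"tz":-0.0014,"claw":1},{"wx":0,"wy":0,"wz":0,"tx":0,"ty":0.0005,"tz":-0.0014,"claw":1}]';  python3 - <<'E'
from h import *
s=bot.observe();print(s["force"],s["position"],s["moment"])
c=bot.get_calibration("wrist")
w=bot.grab_frame("wrist");cv2.imwrite("pics/w10.png",w);cv2.imwrite("pics/w10z.png",cv2.resize(w[120:320,280:520],(720,600),interpolation=cv2.INTER_CUBIC))
np.savez("w10.npz",**{k:np.array(v) for k,v in c.items()})
E
```

```text
clock: 9.75
position: [0.5468, -0.064, 0.107]
tool_rot: [1.774, 1.568, -0.61]
force: [-3.3, -1.1, 2.1]
grip_width: 0.0003
[-3.33763945 -1.14404956  2.13432091] [ 0.54679357 -0.0640376   0.10703278] [-0.22940277  0.68262107  0.06151074]
```

View pics/w10z.png

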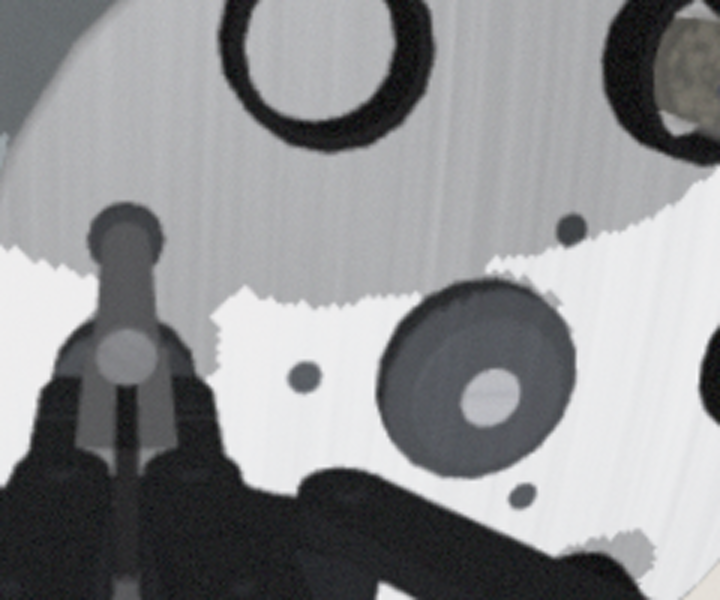

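```bash
python3 - <<'E'
from h import *
f=lambda x,y:(280+(x-1)/3,120+(y-1)/3)
ang([f(305,377),f(572,229),f(522,495)],dict(np.load("w10.npz")))
E
python3 -m creep '[{"wx":0,"wy":0,"wz":0,"tx":0,"ty":0.0001,"tz":-0.0005,"claw":1},{"wx":0,"wy":0,"wz":0,"tx":0,"ty":0.0002,"tz":-0.001,"claw":1}]';  python3 - <<'E'
from h import *
s=bot.observe();print(s["force"],s["position"],s["moment"])
E
```

```text
r 0.0391 phi -57.8
r 0.0407 phi -58.0
r 0.0394 phi -59.7
clock: 10.0
position: [0.5471, -0.0639, 0.107]
tool_rot: [1.502, 1.568, -0.882]
force: [-7.4, -4.4, 4.9]
grip_width: -0.0
[-7.44990981 -4.37795045  4.94793914] [ 0.54714061 -0.06387102  0.10699782] [-0.79657126  1.54207464  0.04905652]
```

The force rises to about 8.6 N while the finger is blocked, at about 61° (the far end of the play), so the table is locked. I'll back off, lift straight up and look.

```bash
python3 -m creep '[{"wx":0,"wy":0,"wz":0,"tx":0,"ty":0,"tz":0.003,"claw":1},{"wx":0,"wy":0,"wz":0,"tx":0,"ty":-0.001,"tz":0.006,"claw":1},{"wx":0,"wy":0,"wz":0,"tx":-0.01,"ty":-0.001,"tz":0.007,"claw":1},{"wx":0,"wy":0,"wz":0,"tx":-0.03,"ty":-0.001,"tz":0.007,"claw":1},{"wx":0,"wy":0,"wz":0,"tx":-0.06,"ty":-0.001,"tz":0.007,"claw":1},{"wx":0,"wy":0,"wz":0,"tx":-0.1,"ty":-0.001,"tz":0.007,"claw":1},{"wx":0,"wy":0,"wz":0,"tx":-0.13,"ty":-0.001,"tz":0.007,"claw":1},{"wx":0,"wy":0,"wz":0,"tx":-0.13,"ty":-0.04,"tz":0.007,"claw":1}]';  python3 - <<'E'
from h import *
s=bot.observe();print(s["force"],s["position"],s["moment"])
c=bot.get_calibration("wrist")
w=bot.grab_frame("wrist");cv2.imwrite("pics/w11.png",w)
np.savez("w11.npz",**{k:np.array(v) for k,v in c.items()})
I=bot.grab_frame("scene");cv2.imwrite("pics/s11.png",I);a=I[215:325,290:450]
cv2.imwrite("pics/s11z.png",cv2.resize(a,None,fx=5,fy=5,interpolation=cv2.INTER_CUBIC))
cv2.imwrite("pics/t11.png",bot.grab_frame("top"))
E
```

```text
clock: 10.8
position: [0.5173, -0.0421, 0.2411]
tool_rot: [2.068, 1.561, -0.32]
force: [0.5, 1.5, -0.1]
grip_width: 0.0
[ 0.49845886  1.47746558 -0.08380323] [ 0.51726382 -0.04211535  0.24106846] [ 0.09069032 -0.0448758   0.02096349]
```

View pics/w11.png

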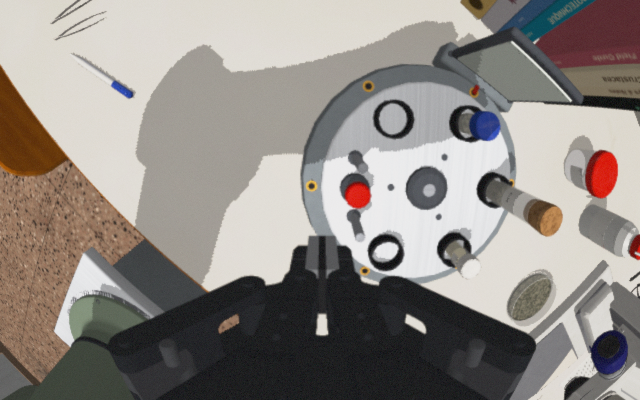

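View pics/s11z.png

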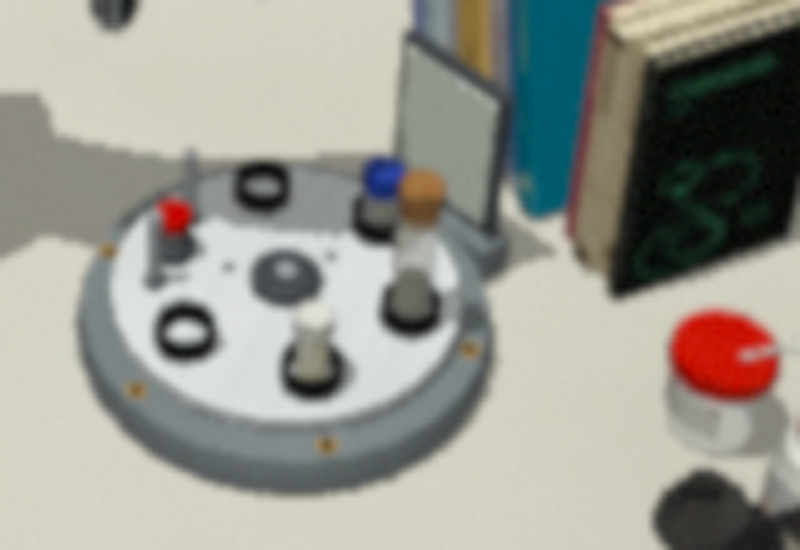

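The wrist view shows the blue vial at (480,125) in front of the panel, and the red cap at (357,195) with nothing touching it. I'll check the table angle and the cap height.

```bash
python3 - <<'E'
from h import *
c=dict(np.load("w11.npz")); w=cv2.imread("pics/w11.png"); s=cv2.imread("pics/s11.png")
ang([(445,157),(391,187),(439,217)],c)
print("blue pocket",wz((466,123),c,.06),"viewing",AX+.085*np.array([np.cos(.25),np.sin(.25)]))
rw=blobs(w,(0,150,80),(6,255,255),(330,170,385,220)); rs=blobs(s,(0,150,80),(6,255,255),(310,240,345,275)); print(rw,rs)
W=max(rw)[1];S=max(rs)[1]
p,e=tri(wray(W,c),ray("scene",S)); print("cap tri",p.round(4),e.round(4),"r",np.linalg.norm(p[:2]-AX))
for z in(.075,.078,.085):
    q=wz(W,c,z); print(z,q,"r",np.linalg.norm(q[:2]-AX).round(4))
c1=dict(np.load("w2.npz"))
for m in(60,61): 
    a=np.radians(194.3-m); print("expected cap",AX+.08*np.array([np.cos(a),np.sin(a)]))
# height in scene: rows between post_right top/cap: project cap at z .085 and .078
k=bot.get_calibration("scene")
for m,xy in((0,0),(61,0)):
    a=np.radians(194.3-m)
    for z in(.081,.074):
        X=np.r_[AX+.08*np.array([np.cos(a),np.sin(a)]),z]; v=k["R"]@X+k["t"]; print(m,z,(k["fx"]*v[0]/v[2]+k["cx"]).round(1),(k["fy"]*v[1]/v[2]+k["cy"]).round(1))
E
```

```text
r 0.0408 phi -56.7
r 0.0387 phi -58.7
r 0.0411 phi 59.5
blue pocket [ 0.6685 -0.1105  0.06  ] viewing [ 0.67035756 -0.11147066]
[(513, [357.3, 194.6])] [(32, [324.7, 258.0])]
cap tri [ 0.5359 -0.0756  0.0782] 0.0044 r 0.07710561734409623
0.075 [ 0.5335 -0.0756  0.075 ] r 0.0788
0.078 [ 0.5339 -0.0748  0.078 ] r 0.0791
0.085 [ 0.5347 -0.0728  0.085 ] r 0.08
expected cap [ 0.53212678 -0.07524458]
expected cap [ 0.53313453 -0.07427818]
0 0.081 327.2 274.9
0 0.074 327.2 276.5
61 0.081 323.1 257.4
61 0.074 323.1 258.9
```

```bash
python3 - <<'E'
from h import *
bot.job_done(); s=bot.observe(); print(s["clock"],s["force"])
E
```

```text
the job is handed in; nothing more can be done
the job is handed in; nothing more can be done
```

The blue-capped vial is now at the viewing place in front of the white panel. I handed the job in at about 11 s, with the arm raised and touching nothing.

I pressed the red plunger about 9 mm in with the closed fingertips and turned the table clockwise. At about 23° I lifted off the cap, then pushed post_left on to the next hole.

**Last checks:**
- **Table angle:** the three marks on the table gave about 59.5°, 61.3° and 63.3°, averaging 61°. That is one hole, at the end of its play.
- **Lock:** further pushing was blocked at about 8.6 N, against the 4–5 N it took to turn the table.
- **Plunger out:** in the scene camera the cap stands as high as it did at the start, where 7 mm lower would have shown as about 1.6 pixels. Triangulating it from two cameras gave a lower 78 mm, but that method had also read low (76 mm) when the cap was known to be out.
- **Vial position:** the blue vial's pocket measured within about 2 mm of the viewing place.
- **Other things:** the vials and tube still stand in their pockets in the last pictures. I did not compare the bystanders' positions before and after, but the arm never went near them.

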